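File the cut end of a bamboo chair leg

ROBOT

A 6-joint arm with a two-finger parallel gripper is mounted at the origin on the work surface. World frame = base frame: x ahead of the robot, y to its left, z up, the work surface at z = 0. Lengths are in m, angles in rad, forces in N, time in s.
With the tool pointing down it reaches from about 0.325 to 0.9 m from the base axis. Payload 6.1 kg.
Tool frame: the origin (TCP) lies midway between the tips of the shut fingers; the grasp point (between the pads) lies robot.grip_depth behind it (robot.grip_depth is the distance from the TCP to the grasp point, in m); z points along the fingers, y is the line along which they close (so a half turn about z gives the same grasp; the last joint's range is limited). The gripper opens to 85 mm and grips with 20 to 120 N. Pads are 22 mm wide; open, the fingers measure 114 mm over their backs; the gripper's body (76 mm by 85 mm) begins 54 mm behind the grasp point. The pads swing forward as they close: fully open they stand 13 mm farther back than shut.
Start: joints at [1.132, 0.22, 1.526, -0, 1.395, -0.126], TCP at [0.192, 0.595, 0.231] pointing down, gripper open.
Joint ranges: [-2.98, 2.98], [-0.91, 2.08], [0.09, 2.57], [-1.24, 4.39], [0.2, 2.65], [-2.68, 2.68]. Speed limits (rad/s): [2.57, 2.57, 3.01, 3.14, 3.14, 3.14].

INTERFACE

Orientations are given as a unit quaternion [x, y, z, w].
In Python, from plant import robot gives the robot as it stands.
- The arm moves only by the shell command python3 -m inch 'ROWS'. ROWS is JSON, a list that holds one entry, the list of rows, each a list of 7 numbers: the finger opening in cm, from 0 to 8.54, then the shift along the tool's x, y, z in cm, then the turn, a rotation vector about the tool's x, y, z in rad. A call has exactly 5 rows; each row shifts and turns the commanded pose from where the row before left it, along the tool's axes as they then stand; what a row does not reach is not made up. A row lasts 1/10 s, in which the tool goes at most 50 mm and 8.59 degrees, less where a joint would pass 70% of its speed; a pose out of reach is approached as far as the arm can. A call with a gripper value outside its range is refused whole. The fingers move at their own pace and stop on an object; the grip force is fixed at half the most. Time passes only in rows, so rows that do not move let the fingers close, or fill a call up. It gives the time, the measured TCP pose, the force, the opening and the grip force at its end, in the units of the state.
- robot.get_obs(): the state, without advancing time (a new reading comes with each control period).
- robot.grab_frame(name): name is "scene" or "top"; returns the picture (384x512x3 uint8, red, green, blue); there is no depth.
- robot.camera_model(name): a dict with "fov_y" (degrees; the focal length in pixels is half the picture's height over the tangent of half this angle, whatever the lens; pixels are square), "cx", "cy" (the principal point, pixels), "D" ([k1, k2, p1, p2, k3] as OpenCV has them; the pictures are not rectified), "rvec" (rotation vector, rad) and "tvec" (3), from world to camera coordinates, as OpenCV has them. Camera axes: x right, y down, z forward; pixel columns grow to the right and rows downward; lengths in m; the calibration is good to about 2 mm. A picture is of the moment at which its call begins. camera_model takes no time and is no camera call.
- robot.sign_off(): hands the job in; it is judged then, once.
The state is a dict: "clock": time; "qpos": joint angles; "dq": joint speeds; "effort": joint torques, N m; "tool_pos": TCP position; "ee_rot": TCP orientation; "ft_force": force on the tool from outside, world axes, zero at the start; "moment": the same for the moment, N m; "finger_gap": finger opening in m; "grasp_force": force on a finger pad.
Only numpy, scipy, OpenCV 4.12 (cv2) and the standard library are available. Lean on these libraries where they do the work, as an engineer would, in place of code of your own. Each camera call takes 0.05 s, during which the arm holds its last target. There are 200 camera calls.

TASK

Take the file by its wooden grip and give the cut top of the bamboo leg in the clamp at least two full strokes, pressing flat and steadily with about 10 N all along and pushing nose first, straight towards the clamp's back stop, from the front part of the file to its back part. Lift the file clear on each return: it must never be dragged backwards on the leg nor pressed down hard, and nothing but the file may push on leg or clamp. Then lay it back flat in its tray and leave the other things alone.

Things in the scene. Friction and masses are not known exactly. Their poses are not given: they have to be found in the camera images.
- file: Flat steel file lying flat, about 220 g: blade 220 mm long, 24 mm wide (14 mm over the last 30 mm at the nose), 4 mm thick. Origin: middle of its underside; x along the blade to the narrow nose, z up. On it stands a wooden grip fin over the origin, 60 mm along x, 20 mm wide (y), from 8 to 47 mm above the underside; an aluminium strip 14 mm wide runs along the top, to 8 mm.
- file_nose (a point): Tip of the file's nose, on its underside, 110 mm ahead of the file's origin along its x. In a full stroke the leg's axis passes under the blade from about 60 mm ahead of the file's origin to about 60 mm behind it.
- file_grip (a point): Middle of the wooden grip fin, 30 mm above the file's underside. Grip firmly: under load the file can pivot between the fingers.
- clamp: Bench clamp fixed to the table: base 150 (x) by 130 mm (y), grey jaws 70 mm high on both sides (y) of an upright bamboo leg, 37 mm in diameter, whose axis goes through the origin. Origin: middle of the base's underside; z up; x points from the leg to the back stop, a steel plate 62 mm high, 66 mm from the leg: strokes go along +x.
- leg_nominal (a point): Nominal middle of the leg's flat cut top, 110 mm above the clamp's origin. Legs are cut by eye: the real top lies anywhere from 94 to 126 mm above that origin and must be felt. The leg stands on rubber that yields about 1 mm down for each 4 N, up to 12 mm. Friction of file on leg: coefficient about 0.3 to 0.6.
- leg (a joint): How far the leg gives along the clamp's x in its rubber-faced jaws, in m: 0 at rest, positive when pushed towards the back stop (a biting forward stroke), negative when dragged back; it springs back, about 1 mm per N, at most 12 mm either way.
- rest: Open wooden tray of the file, fixed to the table: 250 mm (x) by 72 mm (y), 14 mm high, walls 6 mm, inner floor 6 mm above the origin, which is the middle of its underside. The file lies along its x and starts in it; back home, the file's underside is 6 mm above this origin and its middle over the tray's middle.
- offcut: Bystander: upright bamboo offcut, 40 mm diameter, 70 mm high; origin at the middle of its underside.
- mallet: Bystander: hammer lying on the table beyond the work; origin at the middle of its underside.
- brush: Bystander: bench brush lying at the left; origin at the middle of its underside.

How it is judged:
On the way, in this order (a step that is already met when the one before it is completed fails the run):
1. first stroke begins: file flat (0.08 rad) on the leg, 4 to 16 N, nose to the back stop (0.25 rad), its middle 40 to 80 mm short of the leg and within 15 mm sideways (x of file in the frame of clamp between -0.08 and -0.04 m and x of file_nose in the frame of clamp above 0.02 m and angle between file's own z axis and vertical below 0.08 rad and angle between the x axis of file and the x axis of clamp, either way round below 0.25 rad and y of file in the frame of clamp between -0.015 and 0.015 m and contact force between file and clamp between 4 and 16 N), for 0.1 s.
2. first stroke, halfway: as flat, aligned and pressed, the leg pushed forward by over 0.8 mm, the file's middle within 15 mm of the leg's axis (x of file in the frame of clamp between -0.015 and 0.015 m and x of file_nose in the frame of clamp above 0.09 m and value of joint leg above 0.0008 m and angle between file's own z axis and vertical below 0.08 rad and angle between the x axis of file and the x axis of clamp, either way round below 0.25 rad and y of file in the frame of clamp between -0.015 and 0.015 m and contact force between file and clamp between 4 and 16 N), for 0.05 s.
3. first stroke ends: as flat, aligned and pressed, the leg pushed forward by over 0.8 mm, the file's middle 38 to 85 mm past the leg (x of file in the frame of clamp between 0.038 and 0.085 m and x of file_nose in the frame of clamp above 0.14 m and value of joint leg above 0.0008 m and angle between file's own z axis and vertical below 0.08 rad and angle between the x axis of file and the x axis of clamp, either way round below 0.25 rad and y of file in the frame of clamp between -0.015 and 0.015 m and contact force between file and clamp between 4 and 16 N), for 0.05 s.
4. off the leg, the file is taken back until its middle is behind the leg (contact force between file and clamp below 0.2 N and x of file in the frame of clamp below 0 m), for 0.2 s.
5. second stroke begins: file flat (0.08 rad) on the leg, 4 to 16 N, nose to the back stop (0.25 rad), its middle 40 to 80 mm short of the leg and within 15 mm sideways (all of step 1), for 0.1 s.
6. second stroke, halfway: as flat, aligned and pressed, the leg pushed forward by over 0.8 mm, the file's middle within 15 mm of the leg's axis (all of step 2), for 0.05 s.
7. second stroke ends: as flat, aligned and pressed, the leg pushed forward by over 0.8 mm, the file's middle 38 to 85 mm past the leg (all of step 3), for 0.05 s.
8. the file is lifted off the leg after the second stroke (contact force between file and clamp below 0.2 N), for 0.2 s.
At the end, for the whole second after the job is handed in: after two strokes, each lifted clear, the file lies still and flat in its tray (underside less than 10 mm above the tray's underside, tilt under 0.06 rad, middle within 20 mm of the tray's middle along each of the tray's axes) and nothing holds the leg over (leg under 2 mm) (x of file in the frame of rest between -0.02 and 0.02 m and y of file in the frame of rest between -0.02 and 0.02 m and z of file in the frame of rest below 0.01 m and angle between file's own z axis and vertical below 0.06 rad and linear speed of file below 0.02 m/s and value of joint leg below 0.002 m); the robot touches nothing.
It fails at once if the file dragged backwards on the leg (leg pulled back by more than 2 mm) (value of joint leg below -0.002 m).
It fails at once if the file pressed on the leg or clamp with more than 22 N (contact force between file and clamp above 22 N).
It fails at once if the robot itself pushes the leg or clamp (more than 2 N) (contact force between any of the fingers, the arm and clamp above 2 N).
It fails at once if the offcut, hammer or brush moved by more than 20 mm (distance of any of offcut, mallet, brush from where it was at the start of the episode above 0.02 m).
It also fails if it takes over 64 s, if anything falls off the work surface, if the arm or the gripper's body presses on something with over 40 N, if the wrist force passes 120 N, or if a joint passes its speed limit or range.

## Working session

There is one attempt and no reset: what is moved stays moved. The work goes in short steps, Python scripts to look and compute and a shell command to move; the robot and the scene stay as the last step left them, time stands still between calls to the robot, and variables do not carry over. Pictures are saved under pics/ and viewed, at most 10 in all, crops included, and the job is handed in when it is done.

```bash
mkdir -p pics; python3 - <<'E'
from plant import robot
import cv2
for n in("top","scene"):
    cv2.imwrite(f"pics/{n}0.png",robot.grab_frame(n)[:,:,::-1]); print(robot.camera_model(n))
print(robot.grip_depth,robot.get_obs())
E
```

```text
{'fov_y': 56.607975895161665, 'cx': 260.7644213127878, 'cy': 189.60554364980078, 'D': array([0.01169439, 0.        , 0.        , 0.        , 0.        ]), 'rvec': array([ 2.13163719, -2.14268246,  0.1685643 ]), 'tvec': array([0.12428048, 0.62814859, 0.88725265])}
{'fov_y': 43.528523113219194, 'cx': 247.08335535180794, 'cy': 196.91244700436138, 'D': array([-0.04976907,  0.        ,  0.        ,  0.        ,  0.        ]), 'rvec': array([ 1.89037379,  1.363517  , -0.67999925]), 'tvec': array([-0.27746942, -0.25294884,  1.79965969])}
0.0187 {'clock': 0.1, 'qpos': array([ 1.13191039e+00,  2.21173680e-01,  1.52751009e+00, -1.08031112e-05,
        1.39471708e+00, -1.26083177e-01]), 'dq': array([ 0.00071185, -0.00195278, -0.00268444,  0.0003059 ,  0.00105659,
        0.00081665]), 'effort': array([-1.76068097e-04, -4.98244643e+01, -3.90550983e+01, -2.89850032e-04,
        5.69519892e-03,  1.67815074e-05]), 'tool_pos': array([0.19208713, 0.5941635 , 0.2302852 ]), 'ee_rot': array([ 1.55763526e-01,  9.87793960e-01, -8.69747564e-04, -2.46904355e-04]), 'ft_force': array([ 0.35901876, -0.30389736, -0.1094682 ]), 'moment': array([-0.00652977, -0.01945338,  0.02128038]), 'grasp_force': 0.0, 'finger_gap': 0.08535465913208806}
```

View pics/top0.png

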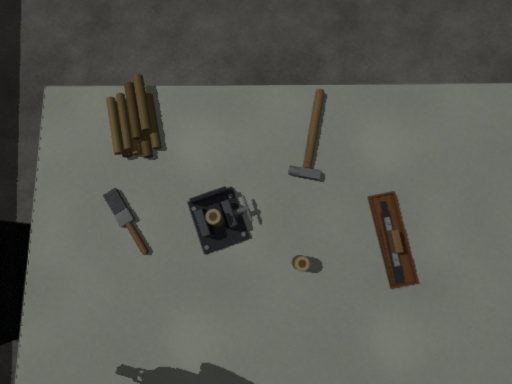

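View pics/scene0.png

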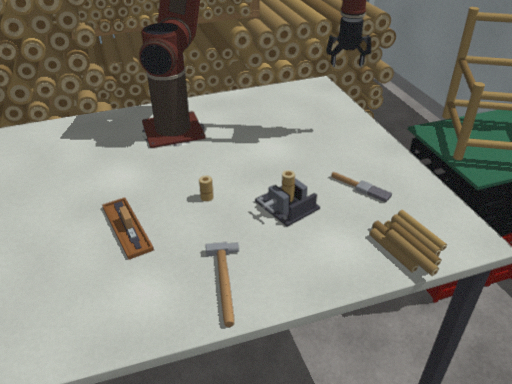

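The top view shows the tray (about 393,240, file inside), the clamp (218,220, leg top about 214,216), the offcut (302,264), the mallet (312,135) and the brush (125,220). I'll enlarge the tray and the clamp.

```bash
python3 - <<'E'
import cv2,numpy as np
im=cv2.imread("pics/top0.png")
a=cv2.resize(im[185:295,355:430],None,fx=5,fy=5,interpolation=cv2.INTER_CUBIC)
b=cv2.resize(im[180:260,180:265],None,fx=5,fy=5,interpolation=cv2.INTER_CUBIC)
c=np.zeros((550,800,3),np.uint8);c[:550,:375]=a;c[:400,375:800]=b
cv2.imwrite("pics/crop0.png",cv2.convertScaleAbs(c,alpha=1.6))
E
```

```text
(no output)
```

View pics/crop0.png

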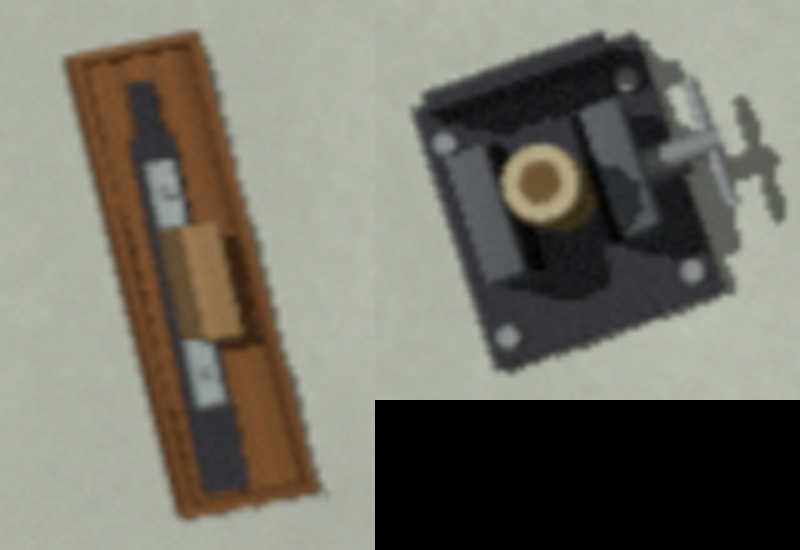

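The crop shows the file nose at crop (143,82), its tail at (225,490) and the fin top centred at (217,282). It also shows the four tray corners, the clamp bolts and the leg top at (540,182).

```bash
cat > h.py <<'E'
from plant import robot
import cv2,numpy as np
from scipy.spatial.transform import Rotation as Ro
def pix2w(n,uv,z):
    m=robot.camera_model(n);f=192/np.tan(np.radians(m["fov_y"]/2))
    K=np.array([[f,0,m["cx"]],[0,f,m["cy"]],[0,0,1]])
    p=cv2.undistortPoints(np.array(uv,float).reshape(-1,1,2),K,m["D"]).reshape(-1,2)
    R=cv2.Rodrigues(m["rvec"])[0];c=-R.T@m["tvec"]
    d=np.c_[p,np.ones(len(p))]@R
    return c+d*((z-c[2])/d[:,2])[:,None]
def tool(o=None):
    o=o or robot.get_obs();return np.array(o["tool_pos"]),Ro.from_quat(o["ee_rot"])
def toward(p,R=None):  # shift in tool cm, turn in rad
    t,r=tool();print("shift cm",np.round(100*r.inv().apply(np.array(p)-t),2),"turn",np.round((r.inv()*R).as_rotvec(),4) if R else "")
E
python3 - <<'E'
from h import *
A=lambda c:(np.array(c,float)+.5)/5-.5+[355,185]
B=lambda c:(np.array(c,float)-[375,0]+.5)/5-.5+[180,180]
np.set_printoptions(precision=4,suppress=True)
tr=pix2w("top",A([(66,58),(199,33),(320,490),(183,518)]),.014);print("tray",tr.mean(0),tr)
d=(tr[0]+tr[1]-tr[2]-tr[3])/2;print(np.linalg.norm(d),np.arctan2(d[1],d[0]))
e=pix2w("top",A([(143,82),(225,490)]),.010);d=e[0]-e[1];print("file",e.mean(0),np.linalg.norm(d),np.arctan2(d[1],d[0]))
f=pix2w("top",A([(217,282)]),.053);print("fin",f)
f=pix2w("top",A([(192,228),(220,222),(244,335),(213,342)]),.053);d=(f[0]+f[1]-f[2]-f[3])/2;print(f.mean(0),np.linalg.norm(d),np.arctan2(d[1],d[0]))
b=pix2w("top",B([(444,143),(627,79),(692,271),(508,337)]),.016)
d=b[0]+b[1]-b[2]-b[3];print("bolts",b.mean(0),np.arctan2(d[1],d[0]),np.linalg.norm(d)/2)
for z in(.094,.11,.126):print("leg",pix2w("top",B([(540,182)]),z))
t,r=tool();print(r.as_matrix())
m=robot.camera_model("top");print(-cv2.Rodrigues(m["rvec"])[0].T@m["tvec"])
print("off",pix2w("top",[(302,263)],.07),"mal",pix2w("top",[(305,173)],.03))
E
```

```text
tray [ 0.5005 -0.2302  0.014 ] [[ 0.6149 -0.17    0.014 ]
 [ 0.6283 -0.2429  0.014 ]
 [ 0.3863 -0.29    0.014 ]
 [ 0.3723 -0.2178  0.014 ]]
0.24687278842977864 0.1935106078173918
file [ 0.4941 -0.2272  0.01  ] 0.21803717684096963 0.13714792991663496
fin [[ 0.4934 -0.229   0.053 ]]
[ 0.4937 -0.2292  0.053 ] 0.057930524566373896 0.13135823432812724
bolts [0.5496 0.2362 0.016 ] 0.33519740402238823 0.1099882461804727
leg [[0.5562 0.2406 0.094 ]]
leg [[0.5548 0.2384 0.11  ]]
leg [[0.5534 0.2362 0.126 ]]
[[-0.9515  0.3077 -0.0008]
 [ 0.3077  0.9515 -0.0016]
 [ 0.0002 -0.0018 -1.    ]]
[0.4797 0.1193 0.9762]
off [[0.44   0.0193 0.07  ]] mal [[0.677  0.0011 0.03  ]]
```

```bash
R='x'
python3 -m inch '[[[8.5,-2.7,-3.45,0,0,0,0],[8.5,-2.7,-3.45,0,0,0,0],[8.5,-2.7,-3.45,0,0,0,0],[8.5,-2.7,-3.45,0,0,0,0],[8.5,-2.7,-3.45,0,0,0,0]]]'
python3 -m inch '[[[8.5,-2.7,-3.45,0,0,0,0],[8.5,-2.7,-3.45,0,0,0,0],[8.5,-2.7,-3.45,0,0,0,0],[8.5,-2.7,-3.45,0,0,0,0],[8.5,-2.7,-3.45,0,0,0,0]]]'
python3 -m inch '[[[8.5,-2.7,-3.45,0,0,0,0],[8.5,-2.7,-3.45,0,0,0,0],[8.5,-2.7,-3.45,0,0,0,0],[8.5,-2.7,-3.45,0,0,0,0],[8.5,-2.7,-3.45,0,0,0,0]]]'
python3 -m inch '[[[8.5,-2.7,-3.45,0,0,0,0],[8.5,-2.7,-3.45,0,0,0,0],[8.5,-2.7,-3.45,0,0,0,0],[8.5,-2.7,-3.45,0,0,0,0],[8.5,-2.7,-3.45,0,0,0,0]]]'
python3 -m inch '[[[8.5,0,0,2,0,0,-0.149],[8.5,0,0,3,0,0,-0.149],[8.5,0,0,3,0,0,-0.149],[8.5,0,0,0,0,0,0],[8.5,0,0,0,0,0,0]]]'
python3 - <<'E'
from h import *
y=.134;R=Ro.from_matrix(np.c_[[-np.cos(y),-np.sin(y),0],[-np.sin(y),np.cos(y),0],[0,0,-1]])
toward([.4937,-.2285,.0173],R)
cv2.imwrite("pics/t1.png",cv2.resize(robot.grab_frame("scene")[160:280,60:200,::-1],None,fx=5,fy=5))
E
```

```text
clock: 0.6
tool_pos: [0.2677, 0.3872, 0.2308]
ee_rot: [0.155, 0.988, -0.0, -0.0]
ft_force: [0.8, -0.5, 0.6]
finger_gap: 0.0849
grasp_force: 0.0
clock: 1.1
tool_pos: [0.3431, 0.1817, 0.2311]
ee_rot: [0.156, 0.988, 0.0, 0.0]
ft_force: [1.0, 0.2, -1.4]
finger_gap: 0.0848
grasp_force: 0.0
clock: 1.6
tool_pos: [0.4185, -0.0242, 0.2312]
ee_rot: [0.156, 0.988, 0.0, 0.0]
ft_force: [1.0, 0.0, -0.7]
finger_gap: 0.0853
grasp_force: 0.0
clock: 2.1
tool_pos: [0.4939, -0.2298, 0.2308]
ee_rot: [0.156, 0.988, 0.0, -0.0]
ft_force: [1.5, 0.6, 1.0]
finger_gap: 0.0849
grasp_force: 0.0
clock: 2.6
tool_pos: [0.4934, -0.2277, 0.1511]
ee_rot: [-0.065, 0.998, 0.001, -0.001]
ft_force: [0.0, 0.7, 0.9]
finger_gap: 0.0848
grasp_force: 0.0
shift cm [-0.04 -0.1  13.38] turn [ 0.0012 -0.0014 -0.0038]
```

View pics/t1.png

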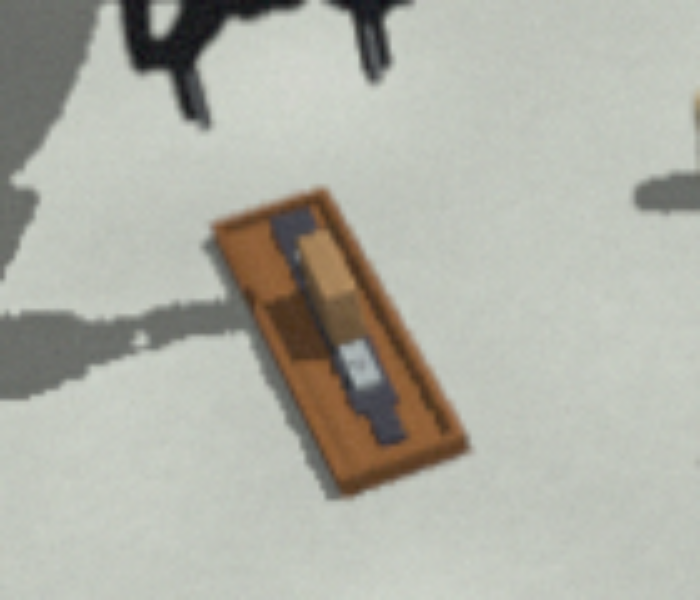

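The scene view agrees: the file is in the tray with its nose away from the robot, and the open fingers straddle the fin (crop 330,280). I'll go down and grip.

```bash
python3 -m inch '[[[8.5,0,-0.1,4,0,0,0],[8.5,0,0,4,0,0,0],[8.5,0,0,3.4,0,0,0],[8.5,0,0,1.8,0,0,0],[8.5,0,0,0,0,0,0]]]'
python3 -m inch '[[[0,0,0,0,0,0,0],[0,0,0,0,0,0,0],[0,0,0,0,0,0,0],[0,0,0,0,0,0,0],[0,0,0,0,0,0,0]]]'
python3 -m inch '[[[0,0,0,0,0,0,0],[0,0,0,0,0,0,0],[0,0,0,0,0,0,0],[0,0,0,0,0,0,0],[0,0,0,0,0,0,0]]]'
```

```text
clock: 3.15
tool_pos: [0.4932, -0.2284, 0.0183]
ee_rot: [-0.066, 0.998, 0.001, -0.001]
ft_force: [-0.8, 0.9, 0.3]
finger_gap: 0.0852
grasp_force: 0.0
clock: 3.65
tool_pos: [0.4948, -0.2296, 0.0205]
ee_rot: [-0.067, 0.998, -0.001, 0.001]
ft_force: [-0.1, -0.4, 7.7]
finger_gap: 0.0195
grasp_force: 60.9
clock: 4.15
tool_pos: [0.4948, -0.2296, 0.0205]
ee_rot: [-0.067, 0.998, -0.001, 0.001]
ft_force: [-0.7, 0.7, 6.6]
finger_gap: 0.0192
grasp_force: 60.5
```

```bash
python3 -m inch '[[[0,0,0,-2,0,0,0],[0,0,0,-4,0,0,0],[0,0,0,-5,0,0,0],[0,0,0,-5,0,0,0],[0,0,0,-3,0,0,0]]]'
python3 - <<'E'
from h import *
y=.335;R=Ro.from_matrix(np.c_[[-np.cos(y),-np.sin(y),0],[-np.sin(y),np.cos(y),0],[0,0,-1]])
toward([.4944,.2173,.19],R)
cv2.imwrite("pics/t2.png",cv2.resize(robot.grab_frame("scene")[80:260,40:220,::-1],None,fx=3.3,fy=3.3))
E
```

```text
clock: 4.65
tool_pos: [0.4949, -0.2296, 0.2134]
ee_rot: [-0.067, 0.998, -0.001, 0.002]
ft_force: [0.3, -0.2, -2.0]
finger_gap: 0.0193
grasp_force: 59.4
shift cm [-5.92 44.3   2.23] turn [-0.0032  0.003  -0.2009]
```

View pics/t2.png

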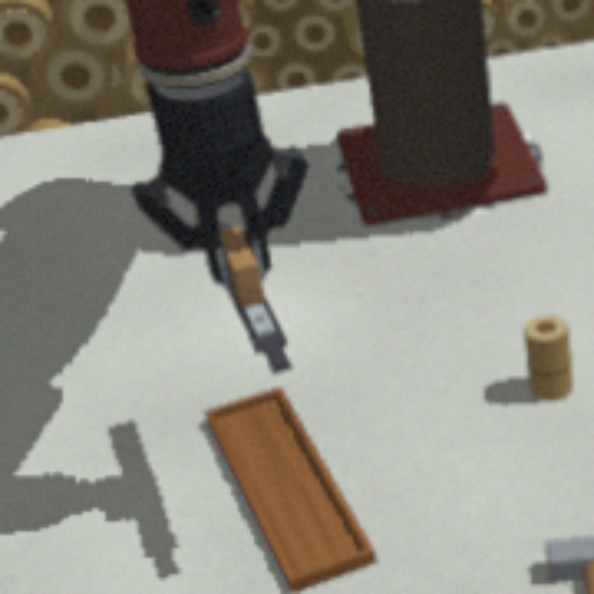

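The file is held level, its nose at (280,365), and the tray is empty. I'll carry it over to the clamp.

```bash
python3 -m inch '[[[0,-0.4,3,0,0,0,0],[0,-0.5,4,0,0,0,0],[0,-0.6,4.5,0,0,0,0],[0,-0.6,4.8,0,0,0,0],[0,-0.6,4.8,0,0,0,0]]]'
python3 -m inch '[[[0,-0.6,4.8,0,0,0,0],[0,-0.6,4.8,0,0,0,0],[0,-0.6,4.5,0,0,0,0],[0,-0.6,4,0,0,0,0],[0,-0.5,3,0,0,0,0]]]'
python3 -m inch '[[[0,-0.9,2.1,0,0,0,-0.05],[0,0,0,0,0,0,-0.1],[0,0,0,0,0,0,-0.05],[0,0,0,0,0,0,0],[0,0,0,0,0,0,0]]]'
python3 - <<'E'
from h import *
y=.335;R=Ro.from_matrix(np.c_[[-np.cos(y),-np.sin(y),0],[-np.sin(y),np.cos(y),0],[0,0,-1]])
toward([.4944,.2173,.15],R)
np.set_printoptions(precision=4,suppress=True)
o=robot.get_obs();print(o["ft_force"],o["moment"],o["ee_rot"])
a=robot.grab_frame("top")[150:270,160:300,::-1];b=robot.grab_frame("scene")[100:240,220:360,::-1]
cv2.imwrite("pics/t3.png",cv2.convertScaleAbs(np.hstack([cv2.resize(a,(400,343)),cv2.resize(b,(400,343))]),alpha=1.5))
E
```

```text
clock: 5.2
tool_pos: [0.4915, -0.0146, 0.2084]
ee_rot: [-0.067, 0.998, 0.0, -0.001]
ft_force: [0.5, 0.1, -2.1]
finger_gap: 0.0193
grasp_force: 59.4
clock: 5.7
tool_pos: [0.4918, 0.1991, 0.2083]
ee_rot: [-0.068, 0.998, 0.0, -0.001]
ft_force: [1.0, 0.0, -2.2]
finger_gap: 0.0191
grasp_force: 59.5
clock: 6.2
tool_pos: [0.4986, 0.2185, 0.2085]
ee_rot: [-0.166, 0.986, -0.0, -0.001]
ft_force: [0.1, -0.6, -2.0]
finger_gap: 0.0192
grasp_force: 59.6
shift cm [0.43 0.02 5.85] turn [ 0.0001 -0.0013 -0.0024]
[ 0.1288 -0.5717 -2.0162] [-0.0094 -0.0654 -0.0328] [-0.1655  0.9862 -0.0001 -0.0007]
```

View pics/t3.png

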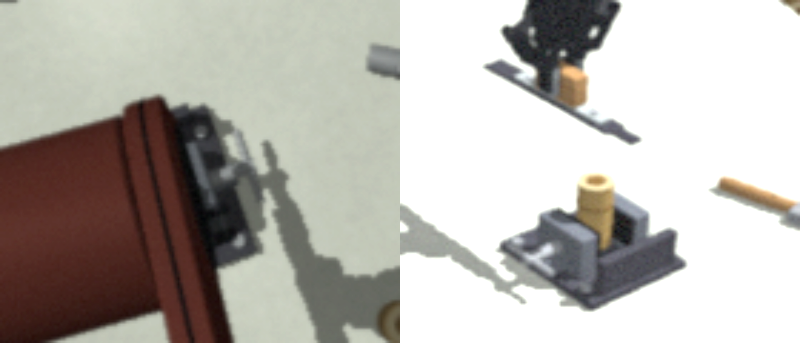

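The file hangs level behind the leg with its nose towards the stop; the leg top is at about scene pixel (288.6,174). I'll go down to just above the highest possible top and start feeling from there.

```bash
python3 -m inch '[[[0,0.4,0,2,0,0,0],[0,0,0,2,0,0,0],[0,0,0,1.5,0,0,0],[0,0,0,0.7,0,0,0],[0,0,0,0,0,0,0]]]'
python3 - <<'E'
from h import *
for z in (.094,.102,.11,.118,.126):
    print(z,pix2w("scene",[(288.3,174.5)],z),pix2w("top",[(213.1,216.2)],z))
o=robot.get_obs();print(o["ft_force"],o["moment"],o["tool_pos"])
E
```

```text
clock: 6.8
tool_pos: [0.4946, 0.2171, 0.1461]
ee_rot: [-0.166, 0.986, -0.0, -0.001]
ft_force: [-0.5, 0.0, -2.9]
finger_gap: 0.0192
grasp_force: 59.6
0.094 [[0.53284987 0.24657784 0.094     ]] [[0.55568411 0.23933259 0.094     ]]
0.102 [[0.54316045 0.24212551 0.102     ]] [[0.55499473 0.23824389 0.102     ]]
0.11 [[0.55347103 0.23767317 0.11      ]] [[0.55430536 0.2371552  0.11      ]]
0.118 [[0.5637816  0.23322084 0.118     ]] [[0.55361598 0.2360665  0.118     ]]
0.126 [[0.57409218 0.2287685  0.126     ]] [[0.55292661 0.23497781 0.126     ]]
[-4.68553440e-01  2.13658218e-03 -2.85258288e+00] [ 0.00223067 -0.01061575 -0.02263633] [0.49461593 0.2170795  0.14612902]
```

Triangulating puts the leg top at z ≈ 0.110, so contact is expected at a TCP height of about 0.125.

```bash
python3 -m inch '[[[0,0,0,0.5,0,0,0],[0,0,0,0.4,0,0,0],[0,0,0,0.2,0,0,0],[0,0,0,0.1,0,0,0],[0,0,0,0.1,0,0,0]]]'
python3 -m inch '[[[0,0,0,0.1,0,0,0],[0,0,0,0.1,0,0,0],[0,0,0,0.1,0,0,0],[0,0,0,0,0,0,0],[0,0,0,0,0,0,0]]]'
```

```text
clock: 7.3
tool_pos: [0.4955, 0.2174, 0.1345]
ee_rot: [-0.166, 0.986, 0.0, 0.0]
ft_force: [0.8, -0.4, -1.7]
finger_gap: 0.0194
grasp_force: 59.6
clock: 7.8
tool_pos: [0.4953, 0.2174, 0.1313]
ee_rot: [-0.166, 0.986, -0.0, -0.0]
ft_force: [0.4, 0.1, -2.2]
finger_gap: 0.0189
grasp_force: 59.6
```

```bash
python3 -m inch '[[[0,0,0,0.1,0,0,0],[0,0,0,0.1,0,0,0],[0,0,0,0.1,0,0,0],[0,0,0,0.1,0,0,0],[0,0,0,0,0,0,0]]]'
```

```text
clock: 8.3
tool_pos: [0.4961, 0.2176, 0.1282]
ee_rot: [-0.166, 0.986, 0.0, 0.001]
ft_force: [-1.2, 0.1, 4.7]
finger_gap: 0.0193
grasp_force: 60.6
```

```bash
python3 -m inch '[[[0,0,0,0.05,0,0,0],[0,0,0,0,0,0,0],[0,0,0,0,0,0,0],[0,0,0,0,0,0,0],[0,0,0,0,0,0,0]]]'
python3 -c "
from h import *
o=robot.get_obs();print(o['ft_force'],o['moment'],o['tool_pos'],o['ee_rot'])"
```

```text
clock: 8.8
tool_pos: [0.4962, 0.2177, 0.128]
ee_rot: [-0.166, 0.986, 0.0, 0.001]
ft_force: [-0.9, -0.2, 6.3]
finger_gap: 0.0194
grasp_force: 60.8
[-0.88519805 -0.20107531  6.34386493] [ 0.13876595 -0.24373904 -0.02528945] [0.49624963 0.21768452 0.12796743] [-1.66329340e-01  9.86069498e-01  1.45856957e-04  1.21416915e-03]
```

```bash
python3 -m inch '[[[0,-0.4,0,0,0,0,0],[0,-0.8,0,0,0,0,0],[0,-0.9,0,0,0,0,0],[0,-0.9,0,0,0,0,0],[0,-0.9,0,0,0,0,0]]]'
python3 -c "
from h import *
o=robot.get_obs();print(o['ft_force'],o['moment'],o['tool_pos'],o['ee_rot'])"
```

```text
clock: 9.3
tool_pos: [0.5312, 0.2298, 0.1274]
ee_rot: [-0.166, 0.986, -0.0, -0.002]
ft_force: [-7.5, -2.4, 9.5]
finger_gap: 0.0192
grasp_force: 61.3
[-7.46112676 -2.43326282  9.52204777] [-0.46421951  1.10929947 -0.01108303] [0.53123852 0.22984987 0.12737969] [-1.66415651e-01  9.86054460e-01 -3.54188565e-04 -1.51907462e-03]
```

```bash
python3 -m inch '[[[0,-0.9,-0.03,0,0,0,0],[0,-0.9,-0.03,0,0,0,0],[0,-0.9,0,0,0,0,0],[0,-0.9,0,0,0,0,0],[0,-0.9,0,0,0,0,0]]]'
python3 -c "
from h import *
o=robot.get_obs();print(o['ft_force'],o['moment'],o['tool_pos'],o['ee_rot'])"
```

```text
clock: 9.8
tool_pos: [0.5736, 0.244, 0.1272]
ee_rot: [-0.166, 0.986, -0.0, -0.002]
ft_force: [-7.9, -2.1, 8.9]
finger_gap: 0.0194
grasp_force: 61.2
[-7.85877657 -2.12255065  8.88582074] [-0.5801264   1.52984617  0.02039146] [0.57356621 0.24395387 0.12721162] [-1.66415047e-01  9.86053558e-01 -4.19259113e-04 -2.05855013e-03]
```

```bash
python3 -m inch '[[[0,-0.9,-0.03,0,0,0,0],[0,-0.9,-0.03,0,0,0,0],[0,-0.9,0,0,0,0,0],[0,-0.9,0,0,0,0,0],[0,-0.4,0,0,0,0,0]]]'
python3 -c "
from h import *
o=robot.get_obs();print(o['ft_force'],o['moment'],o['tool_pos'],o['ee_rot'])"
```

```text
clock: 10.3
tool_pos: [0.6122, 0.2567, 0.1271]
ee_rot: [-0.166, 0.986, -0.0, -0.001]
ft_force: [-3.5, -1.6, 8.0]
finger_gap: 0.0193
grasp_force: 60.9
[-3.46852349 -1.57259834  8.03531523] [-0.41041886  1.13215184  0.01810312] [0.61223547 0.25668907 0.12709176] [-1.66354293e-01  9.86065003e-01 -2.88405693e-04 -1.40559662e-03]
```

```bash
python3 -m inch '[[[0,0,0,-0.6,0,0,0],[0,0,0,-1.2,0,0,0],[0,0,0,-1.2,0,0,0],[0,2,0,0,0,0,0],[0,3,0,0,0,0,0]]]'
python3 -m inch '[[[0,3,0,0,0,0,0],[0,3,0,0,0,0,0],[0,1.4,0,0,0,0,0],[0,0,0,0,0,0,0],[0,0,0,0,0,0,0]]]'
python3 -c "
from h import *
o=robot.get_obs();print(o['ft_force'],o['moment'],o['tool_pos'],o['ee_rot'])
cv2.imwrite('pics/t4.png',cv2.resize(robot.grab_frame('scene')[110:230,220:360,::-1],(700,600)))"
```

```text
clock: 10.8
tool_pos: [0.5668, 0.2407, 0.1586]
ee_rot: [-0.166, 0.986, 0.0, 0.002]
ft_force: [-0.5, 0.9, -1.3]
finger_gap: 0.019
grasp_force: 59.6
clock: 11.3
tool_pos: [0.4965, 0.2165, 0.158]
ee_rot: [-0.166, 0.986, 0.0, 0.001]
ft_force: [0.0, -0.4, -1.8]
finger_gap: 0.0192
grasp_force: 59.6
[ 0.04374205 -0.38229428 -1.82780424] [ 0.01533213 -0.02332636 -0.0005098 ] [0.49653402 0.21651945 0.15801923] [-1.66337584e-01  9.86068036e-01  1.29162345e-04  1.27267938e-03]
```

View pics/t4.png

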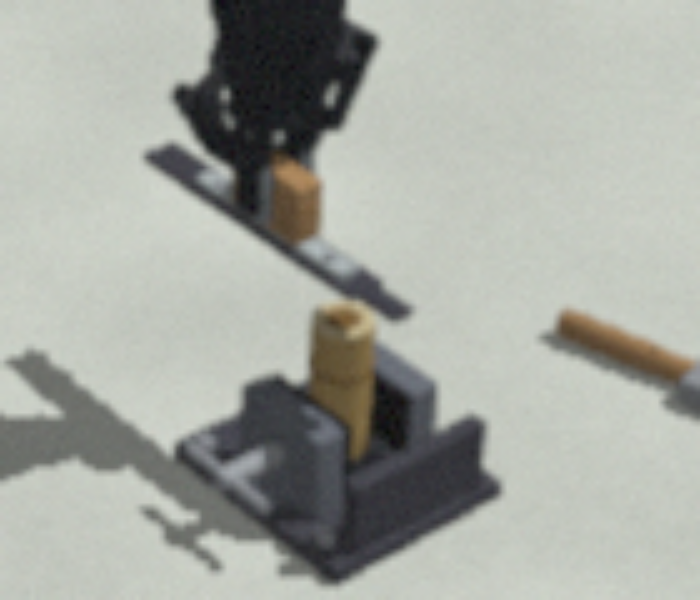

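The file is clear of the leg, its tail at crop (150,155) and nose at (408,315). I'll check it for tilt in the fingers against the projected flat pose.

```bash
python3 - <<'E'
from h import *
t,r=tool();m=robot.camera_model("scene");f=192/np.tan(np.radians(m["fov_y"]/2));K=np.array([[f,0,m["cx"]],[0,f,m["cy"]],[0,0,1]])
for tilt in(-.05,0,.05):
    P=[t+r.apply([-s*np.cos(tilt),0,.0145-.002+s*np.sin(tilt)]) for s in(.11,-.11)]
    p=cv2.projectPoints(np.array(P),m["rvec"],m["tvec"],K,m["D"])[0].reshape(-1,2);print(tilt,((p-[220,110])*5).round())
E
```

```text
-0.05 [[402. 304.]
 [157. 156.]]
0 [[401. 312.]
 [157. 148.]]
0.05 [[401. 320.]
 [157. 140.]]
```

The file is flat to within about 0.02 rad. Now the second stroke.

```bash
python3 -m inch '[[[0,0,0,1.0,0,0,0],[0,0,0,1.0,0,0,0],[0,0,0,0.5,0,0,0],[0,0,0,0.1,0,0,0],[0,0,0,0.1,0,0,0]]]'
python3 -m inch '[[[0,0,0,0.1,0,0,0],[0,0,0,0.1,0,0,0],[0,0,0,0.1,0,0,0],[0,0,0,0.1,0,0,0],[0,0,0,0,0,0,0]]]'
python3 -c "
from h import *
o=robot.get_obs();print(o['ft_force'],o['moment'],o['tool_pos'],o['ee_rot'])"
```

```text
clock: 11.85
tool_pos: [0.4959, 0.2163, 0.1298]
ee_rot: [-0.166, 0.986, -0.0, -0.0]
ft_force: [-1.1, -0.7, 1.2]
finger_gap: 0.0189
grasp_force: 60.1
clock: 12.35
tool_pos: [0.497, 0.2167, 0.1275]
ee_rot: [-0.166, 0.986, 0.0, 0.002]
ft_force: [-1.6, -0.9, 7.5]
finger_gap: 0.0192
grasp_force: 61.0
[-1.61715583 -0.91483939  7.47142164] [ 0.11237261 -0.16165275 -0.03011694] [0.49697931 0.21665303 0.1274797 ] [-1.66325544e-01  9.86069450e-01  1.92589714e-04  1.67832193e-03]
```

```bash
python3 -m inch '[[[0,-0.4,0,0,0,0,0],[0,-0.8,-0.03,0,0,0,0],[0,-0.9,-0.03,0,0,0,0],[0,-0.9,-0.02,0,0,0,0],[0,-0.9,0,0,0,0,0]]]'
python3 -c "
from h import *
o=robot.get_obs();print(o['ft_force'],o['moment'],o['tool_pos'],o['ee_rot'])"
```

```text
clock: 12.85
tool_pos: [0.5319, 0.2281, 0.1269]
ee_rot: [-0.166, 0.986, -0.0, -0.001]
ft_force: [-8.9, -3.7, 11.4]
finger_gap: 0.0189
grasp_force: 61.6
[-8.86570432 -3.66898982 11.40401991] [-0.49028357  1.35864901  0.03581757] [0.53192422 0.22806728 0.12689953] [-1.66449064e-01  9.86049063e-01 -2.73814632e-04 -1.37112219e-03]
```

```bash
python3 -m inch '[[[0,-0.9,-0.07,0,0,0,0],[0,-0.9,-0.07,0,0,0,0],[0,-0.9,0,0,0,0,0],[0,-0.9,0,0,0,0,0],[0,-0.9,0,0,0,0,0]]]'
python3 -c "
from h import *
o=robot.get_obs();print(o['ft_force'],o['moment'],o['tool_pos'],o['ee_rot'])"
```

```text
clock: 13.35
tool_pos: [0.5747, 0.2415, 0.1268]
ee_rot: [-0.166, 0.986, -0.0, -0.002]
ft_force: [-8.4, -2.8, 10.9]
finger_gap: 0.0192
grasp_force: 61.4
[-8.3519177  -2.84579228 10.87269649] [-0.52954998  1.63033701  0.02403307] [0.57466976 0.24151131 0.12677046] [-1.66456760e-01  9.86047247e-01 -2.89002148e-04 -1.70022940e-03]
```

```bash
python3 -m inch '[[[0,-0.9,-0.06,0,0,0,0],[0,-0.9,-0.05,0,0,0,0],[0,-0.9,0,0,0,0,0],[0,-0.9,0,0,0,0,0],[0,-0.4,0,0,0,0,0]]]'
python3 -c "
from h import *
o=robot.get_obs();print(o['ft_force'],o['moment'],o['tool_pos'],o['ee_rot'])"
```

```text
clock: 13.85
tool_pos: [0.6135, 0.2537, 0.1266]
ee_rot: [-0.166, 0.986, -0.0, -0.001]
ft_force: [-4.9, -2.1, 8.2]
finger_gap: 0.019
grasp_force: 61.0
[-4.89908461 -2.07312229  8.18331851] [-0.45007312  1.2257738   0.00946719] [0.61354749 0.2536866  0.1265853 ] [-1.66372551e-01  9.86062392e-01 -2.12416861e-04 -1.04344757e-03]
```

```bash
python3 -m inch '[[[0,0,0,-0.6,0,0,0],[0,0,0,-1.4,0,0,0],[0,0,0,-3,0,0,0],[0,0,0,-3,0,0,0],[0,0,0,-2,0,0,0]]]'
python3 -c "
from h import *
y=.19;R=Ro.from_matrix(np.c_[[-np.cos(y),-np.sin(y),0],[-np.sin(y),np.cos(y),0],[0,0,-1]])
toward([.4998,-.2301,.06],R)"
```

```text
clock: 14.35
tool_pos: [0.6146, 0.254, 0.229]
ee_rot: [-0.166, 0.986, 0.0, 0.002]
ft_force: [0.6, 0.2, -1.9]
finger_gap: 0.0192
grasp_force: 59.6
shift cm [ 26.78 -41.96  16.83] turn [0.     0.0032 0.1442]
```

```bash
python3 -m inch '[[[0,0.95,-1.5,0,0,0,0],[0,0.95,-1.5,0,0,0,0],[0,2.3,-3.6,0,0,0,0],[0,2.3,-3.6,0,0,0,0],[0,2.3,-3.6,0,0,0,0]]]'
python3 -m inch '[[[0,2.3,-3.6,0,0,0,0],[0,2.3,-3.6,0,0,0,0],[0,2.3,-3.6,0,0,0,0],[0,2.3,-3.6,0,0,0,0],[0,2.3,-3.6,0,0,0,0]]]'
python3 -m inch '[[[0,2.3,-3.6,0,0,0,0],[0,2.3,-3.6,0,0,0,0],[0,0.95,-1.5,0,0,0,0],[0,0.95,-1.5,0,0,0,0],[0,0,0,0,0,0,0.05]]]'
python3 -m inch '[[[0,0,0,2,0,0,0.05],[0,0,0,4,0,0,0.044],[0,0,0,4,0,0,0],[0,0,0,3,0,0,0],[0,0,0,0,0,0,0]]]'
python3 - <<'E'
from h import *
y=.19;R=Ro.from_matrix(np.c_[[-np.cos(y),-np.sin(y),0],[-np.sin(y),np.cos(y),0],[0,0,-1]])
toward([.4998,-.2301,.0205],R)
cv2.imwrite("pics/t5.png",cv2.resize(robot.grab_frame("scene")[150:270,70:190,::-1],None,fx=5,fy=5))
E
```

```text
clock: 14.85
tool_pos: [0.5737, 0.092, 0.2235]
ee_rot: [-0.166, 0.986, 0.0, -0.002]
ft_force: [0.3, -0.8, -1.9]
finger_gap: 0.0192
grasp_force: 59.5
clock: 15.35
tool_pos: [0.5237, -0.1153, 0.2238]
ee_rot: [-0.166, 0.986, 0.001, -0.001]
ft_force: [1.2, 0.8, -2.9]
finger_gap: 0.0192
grasp_force: 59.5
clock: 15.85
tool_pos: [0.4956, -0.2334, 0.2236]
ee_rot: [-0.139, 0.99, 0.001, -0.002]
ft_force: [-0.7, -0.5, -2.1]
finger_gap: 0.0191
grasp_force: 59.6
clock: 16.35
tool_pos: [0.4925, -0.2284, 0.0891]
ee_rot: [-0.094, 0.996, 0.004, -0.005]
ft_force: [-0.9, -0.4, -2.5]
finger_gap: 0.019
grasp_force: 59.4
shift cm [-0.75 -0.37  6.85] turn [ 0.009  -0.0098 -0.0009]
```

View pics/t5.png

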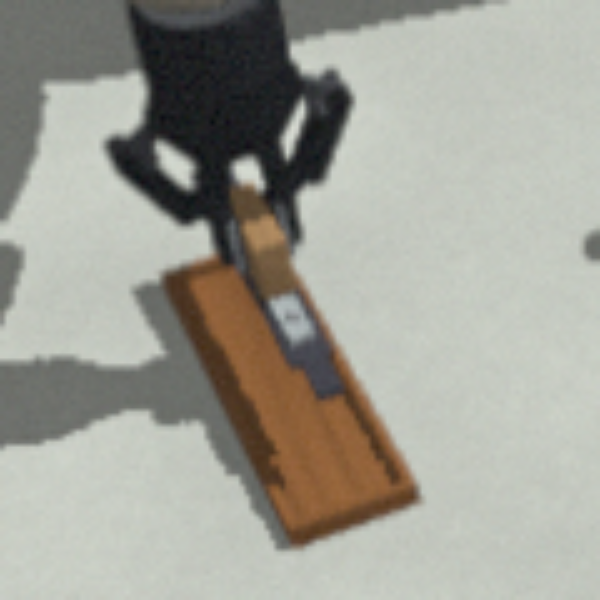

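The file is over the tray and aligned with it. I'll trim the position, then the last of the descent.

```bash
python3 -m inch '[[[0,-0.7,-0.3,1.5,0,0,0],[0,0,0,2,0,0,0],[0,0,0,1.5,0,0,0],[0,0,0,0,0,0,0],[0,0,0,0,0,0,0]]]'
python3 - <<'E'
from h import *
y=.19;R=Ro.from_matrix(np.c_[[-np.cos(y),-np.sin(y),0],[-np.sin(y),np.cos(y),0],[0,0,-1]])
toward([.4998,-.2301,.0205],R)
E
```

```text
clock: 16.9
tool_pos: [0.506, -0.2328, 0.0465]
ee_rot: [-0.095, 0.995, -0.0, 0.0]
ft_force: [-0.4, 0.6, -2.8]
finger_gap: 0.0191
grasp_force: 59.6
shift cm [0.56 0.38 2.6 ] turn [-0.0003  0.0002  0.    ]
```

```bash
python3 -m inch '[[[0,0.55,0.35,0.5,0,0,0],[0,0,0,0.7,0,0,0],[0,0,0,0.5,0,0,0],[0,0,0,0.3,0,0,0],[0,0,0,0,0,0,0]]]'
python3 -m inch '[[[0,0,0,0.2,0,0,0],[0,0,0,0.2,0,0,0],[0,0,0,0.2,0,0,0],[0,0,0,0,0,0,0],[0,0,0,0,0,0,0]]]'
```

```text
clock: 17.4
tool_pos: [0.4995, -0.2298, 0.0251]
ee_rot: [-0.095, 0.995, 0.0, -0.0]
ft_force: [-0.5, 0.1, -2.1]
finger_gap: 0.0193
grasp_force: 59.6
clock: 17.9
tool_pos: [0.5005, -0.2305, 0.0205]
ee_rot: [-0.095, 0.995, -0.0, 0.001]
ft_force: [-1.6, 1.2, 2.7]
finger_gap: 0.0189
grasp_force: 60.3
```

```bash
python3 -m inch '[[[8.5,0,0,0,0,0,0],[8.5,0,0,0,0,0,0],[8.5,0,0,0,0,0,0],[8.5,0,0,0,0,0,0],[8.5,0,0,0,0,0,0]]]'
python3 -m inch '[[[8.5,0,0,-1,0,0,0],[8.5,0,0,-3,0,0,0],[8.5,0,0,-4,0,0,0],[8.5,0,0,-4,0,0,0],[8.5,0,0,-3,0,0,0]]]'
python3 -m inch '[[[8.5,0,0,0,0,0,0],[8.5,0,0,0,0,0,0],[8.5,0,0,0,0,0,0],[8.5,0,0,0,0,0,0],[8.5,0,0,0,0,0,0]]]'
python3 -c "
from h import *
cv2.imwrite('pics/t6.png',cv2.resize(robot.grab_frame('scene')[100:260,80:350,::-1],(800,474)))"
```

```text
clock: 18.4
tool_pos: [0.4998, -0.23, 0.0197]
ee_rot: [-0.095, 0.995, 0.0, -0.0]
ft_force: [-0.9, 0.3, 0.5]
finger_gap: 0.0851
grasp_force: 0.0
clock: 18.9
tool_pos: [0.5007, -0.2306, 0.1735]
ee_rot: [-0.095, 0.995, -0.001, 0.001]
ft_force: [0.8, -0.3, -0.3]
finger_gap: 0.0851
grasp_force: 0.0
clock: 19.4
tool_pos: [0.4991, -0.2296, 0.1684]
ee_rot: [-0.095, 0.995, 0.001, -0.001]
ft_force: [0.5, 0.2, 0.0]
finger_gap: 0.0854
grasp_force: 0.0
```

View pics/t6.png

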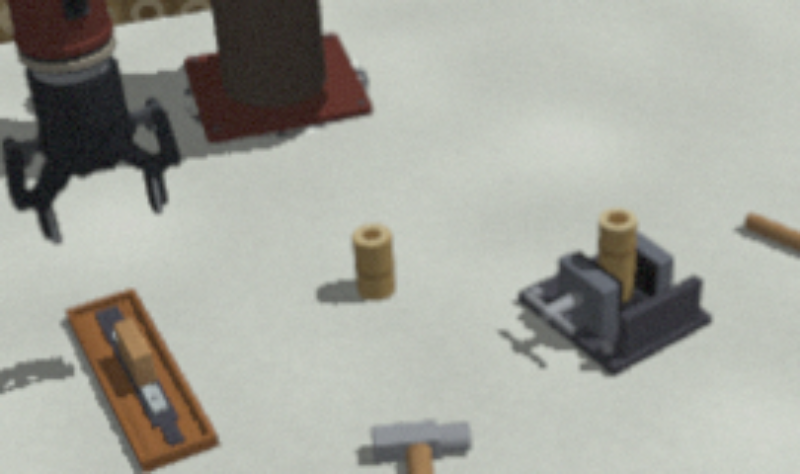

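The file lies flat and centred in its tray (about 140,375), the gripper is open and well clear, and the leg stands upright. I'm handing the job in.

```bash
python3 -c "
from plant import robot
print(robot.sign_off())"
```

```text
the job is handed in; nothing more can be done
None
```

I gave the leg two full forward strokes, reading about 8–13 N at the checks, with the file lifted clear after each. I laid it back flat in its tray and handed in at about 20 s; sign-off returned no verdict.

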